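# Unlock the tube bin and hold its sprung tailgate just below balance

## Robot

A 7-joint arm with a two-finger parallel gripper is mounted at the origin on the work surface. World frame = base frame: x ahead of the robot, y to its left, z up, the work surface at z = 0. Lengths are in mm, angles in rad, forces in N, time in s.
With the tool pointing down it reaches from about 350 to 900 mm from the base axis. Payload 7.2 kg.
Tool frame: the origin (TCP) lies between the finger pads; the fingertips stand 19 mm ahead of it and the grasp point (between the pads) is the TCP; z points along the fingers, y is the line along which they close (so a half turn about z gives the same grasp; the last joint's range is limited). The gripper opens to 88 mm and grips with 3 to 60 N. Pads are 20 mm wide; open, the fingers measure 115 mm over their backs; the gripper's body (75 mm by 178 mm) begins 61 mm behind the grasp point.
Start: joints at [1.207, 0.411, -0.013, 1.596, 0.006, 1.134, -0.082], TCP at [182.179, -597.863, 201.953] pointing down, gripper open.
Joint ranges: [-2.95, 2.95], [-0.29, 1.99], [-1.47, 1.44], [0.14, 2.54], [-1.03, 4.17], [0.13, 1.85], [-2.86, 2.86]. Speed limits (rad/s): [2.39, 2.39, 3.01, 3.01, 3.14, 3.14, 3.14].

## Interface

Orientations are given as a unit quaternion [x, y, z, w].
In Python, from plant import ctrl, optics, job_done gives the robot as it stands.
- The arm moves only by the shell command python3 -m handwheel 'ROWS' [OPENING]. ROWS is JSON, a list of rows, each a list of 6 numbers: the shift along the tool's x, y, z scaled (see below), then the turn, a rotation vector about the tool's x, y, z scaled (see below). In form: [[x, y, z, rx, ry, rz], ...]. A call has 1 to 20 rows; each row is the pose to reach, as a shift and turn from the pose commanded when the call began, along the tool's axes at that moment, turning the shorter way round; what a row does not reach only later rows make up. The controller multiplies each number of a shift by 0.2 m and each number of a turn by 180 degrees. A row lasts 1/12 s, in which the tool goes at most 41.7 mm and 7.16 degrees, less where a joint would pass 70% of its speed; a pose out of reach is approached as far as the arm can. A call with a number of a shift or a turn outside -1 to 1 is refused whole. A call with a gripper value outside its range is refused whole. OPENING is the opening in per cent of the stroke, from 0 (shut) to 100 (fully open), set as the call begins (- or left out, the last holds). The fingers move at their own pace and stop on an object; the grip force is fixed at half the most. Time passes only in rows, so rows that repeat a pose let the fingers close. It gives the time, the measured TCP pose, the force, the opening and the grip force at its end, in the units of the state.
- ctrl.get_obs(): the state, without advancing time (a new reading comes with each control period).
- optics.snapshot(name): name is "scene" or "side" or "wrist"; returns a dict with "image" (384x512x3 uint8, red, green, blue), "fx", "fy", "cx", "cy" (pixels), "position" and "rotation" of the camera in the world. Camera axes: x right, y down, z forward; pixel columns grow to the right and rows downward; lengths in mm; the calibration is good to about 2 mm. A picture is of the moment at which its call begins. There is no depth.
- job_done(): hands the job in; it is judged then, once.
The state is a dict: "time": time; "joint_pos": joint angles; "qd": joint speeds; "effort": joint torques, N m; "position": TCP position; "tool_rot": TCP orientation; "wrist_force": force on the tool from outside, world axes, zero at the start; "wrist_torque": the same for the moment, N m; "opening": opening from 0.0 (shut) to 1.0 (fully open); "grasp_force": force on a finger pad.
Only numpy, scipy, OpenCV 4.12 (cv2) and the standard library are available. Lean on these libraries where they do the work, as an engineer would, in place of code of your own. Each camera call takes 0.05 s, during which the arm holds its last target. There are 200 camera calls.

## Task

Unlock the tube bin by sliding the grip of its transport lock outward to its end stop, then raise the sprung tailgate clearly past its balance point, without letting it fly open to its stop. Then ease it back and hold it about ten degrees below the balance point, where it would drop shut by itself if released, and finish while still holding it there, with the lock still fully open and the other things on the table left where they are.

Things in the scene. Friction and masses are not known exactly. Their poses are not given: they have to be found in the camera images.
- bin: Fixed open-topped plywood bin of tubes, 180 (x) x 220 (y) x 100 mm high. Origin: centre of its underside, on the table. Its x axis points from the front (T-handle, facing the robot) to the hinge at the back, y to the side with the lock, z up. On that side a fixed steel lock track, 90 (x) x 100 mm (y = 110 to 210 mm), top 112 mm above the table; a low strip at its outer end is 122 mm high.
- lock_top (a point): Centre of the top of the lock's black grip: an upright block 28 (bin x) x 20 (bin y) x 40 mm high, top 161.5 mm above the table, at bin x = -45 mm. It stands on a steel tongue, top 121.5 mm above the table, 30 mm wide, that reaches from 12 mm outward of the grip's centre to 53 mm inward, over the tailgate's side edge, and keeps the tailgate shut.
- lock (a joint): Slide of the lock along the bin's +y (outward), m: 0 = fully in, 0.05 = end stop, fully unlocked. It starts within 0 to 0.008. Friction about 1.5 N; it stays where it is left. The tongue is clear of the tailgate from about 0.026 on.
- gate: The tailgate: plywood panel 175 x 220 x 8 mm covering the bin, with a steel bar along its front edge and a steel T-handle, 0.85 kg. Origin on the hinge axis; its own -x axis points along the panel to the T-handle, its y is the bin's. Panel from x = -2 to -177 mm, z = -1 to +7 mm; the bar at its front edge reaches z = +13 mm.
- t_handle (a point): Centre of the T-handle's crossbar: round steel bar, 20 mm diameter, 34 mm long, along the bin's y, on a stem 14 mm wide, 215 mm from the hinge axis and 4 mm above it when shut (bin x = -128 mm, 108 mm above the table), 38 mm in front of the bin. Pinched from above on its two flat ends (fingers closing along the bin's y) it pivots between the fingers as the tailgate swings.
- gate_hinge (a point): Middle of the hinge axis (along the bin's y): bin x = +87 mm, 104 mm above the table.
- gate_angle (a joint): Tailgate angle, rad: 0 = shut, level; grows as the T-handle goes up and back; stop at 1.5. Sprung: the balance point is at 0.915 (52 deg). Below it the tailgate drops shut, above it the spring throws it open. Pull at the T-handle: 1.6 N up to lift it from shut, 0.6 N ten degrees below balance, 2 N the other way near 1.4. 'Clearly past' balance: 5 degrees or more beyond it.
- glue: Bystander: white glue bottle, 60 mm across, 130 mm tall, standing beside the bin's side without lock. Origin: centre of its base.
- tube: Bystander: short cardboard tube standing on end, 44 mm across, 80 mm tall. Origin: centre of its base.
- tray: Bystander: low open cardboard tray, 150 x 120 x 35 mm. Origin: centre of its underside.
- foam: Bystander: cream foam block 70 x 50 x 30 mm. Origin: centre of its underside.
- brush: Bystander: hand brush lying flat, right of the bin. Origin: on the table under its middle.
- tape: Bystander: paper tape roll lying flat, 90 mm across, 30 mm high. Origin: centre of its underside.
- plug: Bystander: cream plug, 40 mm across, 35 mm high, in front of the bin. Origin: centre of its base.

How it is judged (in metres and radians):
On the way, in this order (a step that is already met when the one before it is completed fails the run):
1. the lock's grip is slid out to its end stop, with the tailgate still shut (value of joint lock above 0.046 m and value of joint gate_angle below 0.1 rad), for 0.1 s.
2. the tailgate is raised clearly past its balance point (value of joint gate_angle above 0.98 rad), for 0.1 s.
At the end, for the whole second after the job is handed in: The robot is holding the tailgate (contact force with it above 0.2 N), at rest (under 0.1 rad/s) between 0.60 and 0.87 rad, that is 2.5 to 18 degrees below its balance point at 0.915 rad, and the lock is out within 6 mm of its end stop (value of joint gate_angle between 0.6 and 0.87 rad and velocity of joint gate_angle between -0.1 and 0.1 rad/s and contact force between any of the fingers, the arm and gate above 0.2 N and value of joint lock above 0.044 m); the arm keeps its last pose, push and grip.
It fails at once if the tailgate flies open towards its stop (beyond 1.42 rad) (value of joint gate_angle above 1.42 rad).
It fails at once if a bystander is moved by more than 30 mm or the standing glue bottle or tube is tipped over (distance of any of glue, tube, tray, foam, brush, tape, plug from where it was at the start of the episode above 0.03 m or angle between any of glue, tube's own z axis and vertical above 0.6 rad).
It also fails if it takes over 51 s, if anything falls off the work surface, if the arm or the gripper's body presses on something with over 40 N, if the wrist force passes 120 N, or if a joint passes its speed limit or range.

## Working session

There is one attempt and no reset: what is moved stays moved. The work goes in short steps, Python scripts to look and compute and a shell command to move; the robot and the scene stay as the last step left them, time stands still between calls to the robot, and variables do not carry over. Pictures are saved under pics/ and viewed, at most 11 in all, crops included, and the job is handed in when it is done.

```bash
mkdir -p pics; ls
cat > h.py <<'E'
import numpy as np,cv2,json
from plant import ctrl,optics,job_done
from scipy.spatial.transform import Rotation as R
def snap(n,f):
    s=optics.snapshot(n); cv2.imwrite('pics/'+f,cv2.cvtColor(s['image'],cv2.COLOR_RGB2BGR)); 
    np.save('pics/'+f+'.npy',s,allow_pickle=True); return s
def load(f): return np.load('pics/'+f+'.npy',allow_pickle=True).item()
def ray(s,u,v):
    d=np.array(s['rotation'])@np.array([(u-s['cx'])/s['fx'],(v-s['cy'])/s['fy'],1]); return np.array(s['position']),d
def onz(s,u,v,z):
    p,d=ray(s,u,v); return p+d*(z-p[2])/d[2]
def proj(s,P):
    c=np.array(s['rotation']).T@(np.array(P)-np.array(s['position'])); return [s['cx']+s['fx']*c[0]/c[2],s['cy']+s['fy']*c[1]/c[2]]
def tri(sa,a,sb,b):
    p,d=ray(sa,*a);q,e=ray(sb,*b); M=np.c_[d,-e]; t=np.linalg.lstsq(M,q-p,rcond=None)[0]
    A=p+d*t[0];B=q+e*t[1]; return (A+B)/2,np.linalg.norm(A-B)
def totool(P):
    o=ctrl.get_obs(); r=R.from_quat(o['tool_rot']); return r.inv().apply(np.array(P)-o['position'])/200
E
python3 - <<'E'
from h import *
a=snap('scene','s1.png');b=snap('side','d1.png')
for s in(a,b): print(s['position'],np.round(s['rotation'],3).tolist(),s['fx'])
o=ctrl.get_obs();print(o)
E
```

```text
pics
[891.15352119 671.48640328 866.44139477] [0.196, 0.9, -0.379, -0.089] 394.8340889385366
[-172.31888524  720.39471751  693.17058661] [-0.34, 0.789, -0.475, 0.191] 413.3850531950892
{'time': 0.1, 'joint_pos': array([ 1.20677808,  0.41182288, -0.01270096,  1.59691006,  0.00559081,
        1.13432652, -0.08221164]), 'qd': array([ 8.03013419e-04, -3.28689449e-03,  1.54636732e-03, -9.54361963e-04,
       -8.73891268e-05,  5.67266091e-04, -1.46835951e-04]), 'effort': array([ 3.36897348e-03, -5.89099610e+01,  6.44350033e-01, -2.91712260e+01,
       -5.37102227e-02,  1.45863407e-02,  8.94925051e-05]), 'position': array([ 182.02318407, -597.41493119,  201.21199756]), 'tool_rot': array([ 9.89081246e-01,  1.47369522e-01, -1.53214874e-04, -6.99064419e-04]), 'wrist_force': array([ 0.0918113 , -0.31403591,  0.14927565]), 'wrist_torque': array([-0.03760533, -0.0061893 ,  0.00644492]), 'grasp_force': 0.0, 'opening': 1.0058140156287338}
```

```bash
sed -i "s/np.array(s\['rotation'\])/R.from_quat(s['rotation']).as_matrix()/" h.py; python3 -c "
from h import *
a=load('s1.png')
print(onz(a,256,192,0),onz(load('d1.png'),256,192,0))"; grep -c as_matrix h.py
```

```text
[ 490.0632869  -111.46158375    0.        ] [ 728.85072344 -180.70747037    0.        ]
2
```

View pics/s1.png

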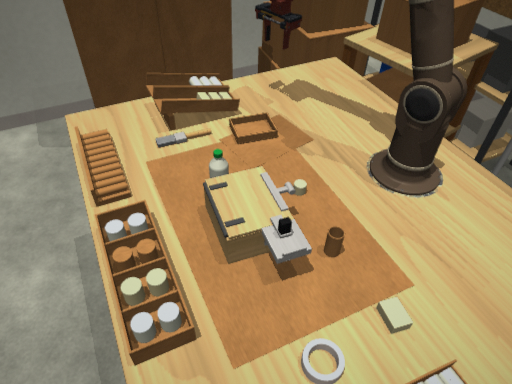

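View pics/d1.png

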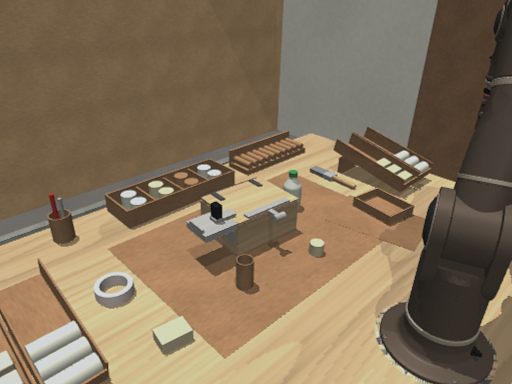

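The scene view shows the bin at about (250,215), with the black lock grip near (285,226), the T-handle near (288,188), the plug at (300,187) and the tube at (334,242). In the side view the grip is near (216,210) and the T-handle near (280,213). I'll zoom in on both.

Run:
```python
import cv2,numpy as np
a=cv2.imread('pics/s1.png')[150:270,200:320];b=cv2.imread('pics/d1.png')[170:270,185:325]
A=cv2.resize(a,None,fx=3.3,fy=3.3,interpolation=cv2.INTER_CUBIC);B=cv2.resize(b,None,fx=2.8,fy=2.8,interpolation=cv2.INTER_CUBIC)
c=np.zeros((400,800,3),np.uint8);c[:396,:396]=A;c[:280,400:792]=B;cv2.imwrite('pics/c1.png',c)
from h import *
for f,bx in(('s1.png',(272,212,300,244)),('d1.png',(205,198,228,225))):
    g=cv2.imread('pics/'+f).max(2); m=(g[bx[1]:bx[3],bx[0]:bx[2]]<45)
    y,x=np.nonzero(m);print(f,x.min()+bx[0],x.max()+bx[0],y.min()+bx[1],y.max()+bx[1],x.mean()+bx[0],y.mean()+bx[1],len(x))
    print('\n'.join(''.join('#' if v else '.' for v in r) for r in m))
```

```text
s1.png 278 290 218 233 284.37951807228916 225.57831325301206 166
............................
............................
............................
............................
............................
............................
..............###...........
..........########..........
.......###########..........
.......############.........
.......############.........
.......############.........
.......############.........
.......############.........
.......############.........
.......############.........
.......############.........
......#############.........
.......###########..........
.......###########..........
........#########...........
.........####...............
............................
............................
............................
............................
............................
............................
............................
............................
............................
............................
d1.png 211 221 202 218 216.06451612903226 210.03225806451613 155
.......................
.......................
.......................
.......................
.........###...........
.......#######.........
......#########........
......##########.......
......##########.......
......###########......
......###########......
......###########......
......###########......
......###########......
.......##########......
......###########......
.......##########......
.......##########......
........#########......
.........########......
...........###.........
.......................
.......................
.......................
.......................
.......................
.......................
```

View pics/c1.png

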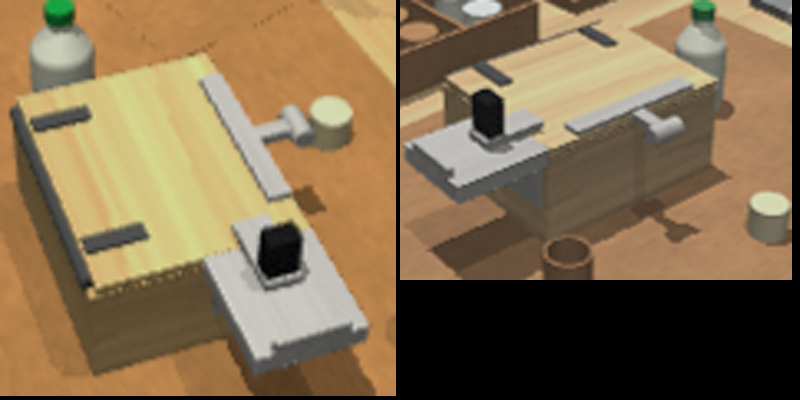

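Run:
```python
from h import *
a=load('s1.png');b=load('d1.png')
S=lambda u,v:(200+u/3.3,150+v/3.3)
D=lambda u,v:(185+(u-400)/2.8,170+v/2.8)
T,e=tri(a,S(294,126),b,D(666,127));print('T',T,e)
G,e=tri(a,(284.4,225.6),b,(216.1,210));print('G',G,e)
pts=[(a,S(93,293),(85,110,111)),(a,S(18,98),(85,-110,111)),(a,S(283,196),(-90,110,117)),(a,S(208,76),(-78,-110,117)),(a,S(294,126),(-128,0,108)),
(b,D(446,78),(85,110,111)),(b,D(666,127),(-128,0,108)),(b,D(547,152),(-90,110,111)),(b,D(716,78),(-90,-110,111))]
W=[];L=[]
for s,p,l in pts: W.append(onz(s,*p,l[2])[:2]);L.append(l[:2])
W=np.array(W);L=np.array(L,float);wc=W.mean(0);lc=L.mean(0)
z=((W-wc)@[1,1j])@np.conj((L-lc)@[1,1j]);y=np.angle(z);c,s=np.cos(y),np.sin(y);Rm=np.array([[c,-s],[s,c]])
t=wc-Rm@lc;print('bin',t,np.degrees(y));print(np.round(W-(L@Rm.T+t),1))
print('G local',Rm.T@(G[:2]-t),'T local',Rm.T@(T[:2]-t))
print('Gplane',[Rm.T@(onz(q,*p,141.5)[:2]-t) for q,p in((a,(284.4,225.6)),(b,(216.1,210)))])
for n,p,h in(('plug',(300,187),17),('tube',(334,242),40),('glue',(219,165),65)): print(n,Rm.T@(onz(a,*p,h)[:2]-t))
```

```text
T [449.0774752    7.74109911 108.72095641] 4.550803385115624
G [543.23244047 148.46663532 142.02977738] 0.4705696496173941
bin [576.96452472   1.30618817] -4.109527703780124
[[  3.6   2.1]
 [ -4.1   0.8]
 [  6.6 -33.8]
 [  1.4  36. ]
 [  0.6  -0.4]
 [ -6.1  -0.7]
 [  1.9  -7.2]
 [ -3.2   2.9]
 [ -0.8   0.2]]
G local [-44.19135939 144.36472723] T local [-128.01938355   -2.74644295]
Gplane [array([-44.33593364, 144.25878986]), array([-43.28447211, 143.54418759])]
plug [-208.65340012  -76.43934212]
tube [-187.50318128  165.00593958]
glue [  11.24941865 -208.4153293 ]
```

```bash
cat >> h.py <<'E'
BT=np.array([577.0,1.3]);YAW=np.radians(-4.1)
def bin2w(p):
    c,s=np.cos(YAW),np.sin(YAW); return np.array([c*p[0]-s*p[1]+BT[0],s*p[0]+c*p[1]+BT[1],p[2]])
def w2bin(p):
    c,s=np.cos(YAW),np.sin(YAW); d=p[:2]-BT; return np.array([c*d[0]+s*d[1],-s*d[0]+c*d[1],p[2]])
def rep(P=None):
    o=ctrl.get_obs(); r=R.from_quat(o['tool_rot'])
    print('t',round(o['time'],2),'tcp',np.round(o['position'],1),'bin',np.round(w2bin(o['position']),1),'q',np.round(o['joint_pos'],2),'F',np.round(o['wrist_force'],1),'op',round(o['opening'],3),'gf',round(o['grasp_force'],1))
    want=R.from_matrix([[np.cos(YAW),np.sin(YAW),0],[np.sin(YAW),-np.cos(YAW),0],[0,0,-1]])
    print('turn',np.round((r.inv()*want).as_rotvec()/np.pi,4))
    if P is not None: print('shift',np.round(totool(bin2w(P)),3))
E
python3 -m handwheel '[[0.93,-1,-0.25,0,0,0.117],[0.93,-1,-0.25,0,0,0.117],[0.93,-1,-0.25,0,0,0.117],[0.93,-1,-0.25,0,0,0.117],[0.93,-1,-0.25,0,0,0.117],[0.93,-1,-0.25,0,0,0.117],[0.93,-1,-0.25,0,0,0.117],[0.93,-1,-0.25,0,0,0.117]]' 70
python3 -c "
from h import *
rep((-44.5,144,240))"
```

```text
time: 0.77
position: [305.1, -347.4, 253.1]
tool_rot: [0.999, -0.032, 0.001, -0.0]
wrist_force: [0.7, -0.0, 0.2]
opening: 0.697
grasp_force: 0.0
t 0.77 tcp [ 305.1 -347.4  253.1] bin [-246.3 -367.2  253.1] q [ 0.84  0.09 -0.1   1.9   0.01  1.15 -0.9 ] F [ 0.7 -0.   0.2] op 0.697 gf 0.0
turn [-0.0001 -0.0007  0.0024]
shift [ 1.028 -2.548  0.069]
```

```bash
python3 -m handwheel '[[0.35,-0.86,0,0,0,0],[0.35,-0.86,0,0,0,0],[0.35,-0.86,0,0,0,0],[0.35,-0.86,0,0,0,0],[0.35,-0.86,0,0,0,0],[0.35,-0.86,0,0,0,0]]' >/dev/null
python3 -m handwheel '[[0.35,-0.86,0,0,0,0],[0.35,-0.86,0,0,0,0],[0.35,-0.86,0,0,0,0],[0.35,-0.86,0,0,0,0],[0.35,-0.86,0,0,0,0],[0.35,-0.86,0,0,0,0]]' >/dev/null
python3 -m handwheel '[[0.33,-0.83,0,0,0,0],[0.33,-0.83,0,0,0,0],[0.33,-0.83,0,0,0,0],[0.33,-0.83,0,0,0,0],[0.33,-0.83,0,0,0,0],[0.33,-0.83,0,0,0,0],[0.33,-0.83,0,0,0,0]]' >/dev/null
python3 -c "
from h import *
rep((-44.5,144,240))
s=snap('wrist','w1.png');print(s['position'],s['rotation'])
for n,p in(('T',(-128,0,108)),('G',(-44.5,144,161.5)),('barL',(-90,75,117))):print(n,proj(s,bin2w(p)))"
```

```text
t 2.35 tcp [543.9 139.7 251. ] bin [-43.  135.7 251. ] q [ 0.09  0.32 -0.55  1.66  0.18  1.22 -2.14] F [ 0.3 -0.3 -0.3] op 0.705 gf 0.0
turn [ 0.0004  0.0005 -0.0002]
shift [-0.008 -0.041  0.055]
[623.07620453 134.03214335 433.93206403] [-0.67357674  0.72438389  0.10689887 -0.10067266]
T [np.float64(367.7765049904799), np.float64(244.65759434347024)]
G [np.float64(248.2035689573029), np.float64(191.85308066072687)]
barL [np.float64(309.32557061889156), np.float64(218.52799609279893)]
```

View pics/w1.png

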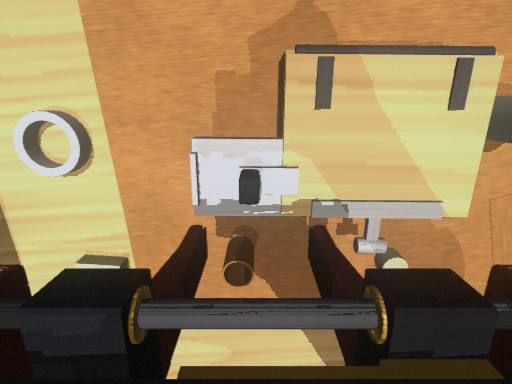

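The wrist view shows the T-handle crossbar at (370,246) against a predicted (368,245), and the grip at (250,188) against (248,192), so the bin pose holds. Next I'll descend onto the grip.

```bash
python3 -m handwheel '[[-0.008,-0.041,0.1,0,0,0],[-0.008,-0.041,0.25,0,0,0],[-0.008,-0.041,0.4,0,0,0],[-0.008,-0.041,0.5,0,0,0],[-0.008,-0.041,0.5,0,0,0],[-0.008,-0.041,0.5,0,0,0]]' 60
python3 -m handwheel '[[0,0,0,0,0,0],[0,0,0,0,0,0],[0,0,0,0,0,0],[0,0,0,0,0,0],[0,0,0,0,0,0],[0,0,0,0,0,0]]' 0
python3 -c "
from h import *
rep((-44.5,190,150))"
```

```text
time: 2.9
position: [542.4, 147.3, 151.8]
tool_rot: [0.999, -0.037, -0.001, 0.001]
wrist_force: [0.8, 0.2, 1.8]
opening: 0.599
grasp_force: 0.0
time: 3.4
position: [543.0, 150.0, 152.3]
tool_rot: [0.999, -0.036, 0.0, -0.0]
wrist_force: [1.0, 0.1, 1.0]
opening: 0.181
grasp_force: 0.0
t 3.4 tcp [543.  150.  152.3] bin [-44.6 145.8 152.3] q [ 0.06  0.41 -0.54  1.78  0.24  1.02 -2.21] F [1.  0.1 1. ] op 0.181 gf 0.0
turn [-0.     -0.0002 -0.    ]
shift [ 0.    -0.221  0.012]
```

```bash
python3 -m handwheel '[[0,0,0,0,0,0],[0,0,0,0,0,0],[0,0,0,0,0,0]]'
python3 -c "
from h import *
a=snap('scene','s2.png');b=snap('side','d2.png')
c=np.hstack([cv2.resize(cv2.imread('pics/s2.png')[170:270,220:340],(400,333)),cv2.resize(cv2.imread('pics/d2.png')[160:260,160:280],(400,333))]);cv2.imwrite('pics/c2.png',c)"
```

```text
time: 3.65
position: [542.8, 150.0, 151.9]
tool_rot: [0.999, -0.036, -0.0, 0.0]
wrist_force: [-0.2, 0.4, 0.0]
opening: 0.005
grasp_force: 0.0
```

View pics/c2.png

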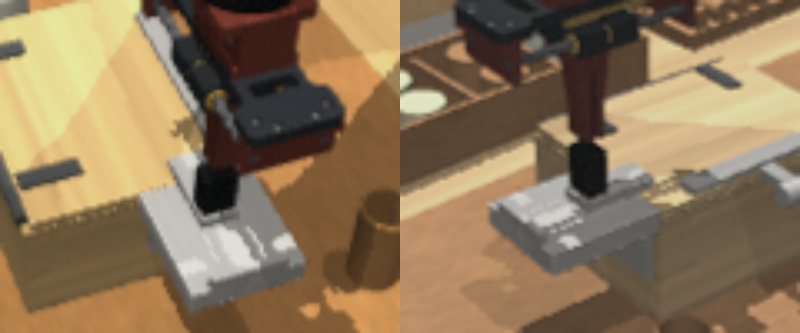

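```bash
python3 -c "
from h import *
p=ctrl.get_obs()['position']
for f,o,k in(('s2.png',(220,170),(3.33,3.33)),('d2.png',(160,160),(3.33,3.33))):
    s=load(f)
    for n,P in(('tip',p-[0,0,19]),('tcp',p),('up40',p+[0,0,40]),('griptop',bin2w((-44.5,144,161.5))),('gripbot',bin2w((-44.5,144,121.5)))):
        q=proj(s,P);print(f,n,np.round(q,1),np.round((np.array(q)-o)*3.33))
rep()"
```

```text
s2.png tip [284.5 228.3] [215. 194.]
s2.png tcp [285.1 223.2] [217. 177.]
s2.png up40 [286.5 211.8] [221. 139.]
s2.png griptop [285. 220.] [217. 167.]
s2.png gripbot [283.8 230.8] [212. 203.]
d2.png tip [215.8 213.4] [186. 178.]
d2.png tcp [215.6 207. ] [185. 157.]
d2.png up40 [215.3 193.3] [184. 111.]
d2.png griptop [216.1 203.5] [187. 145.]
d2.png gripbot [216.4 216.8] [188. 189.]
t 3.75 tcp [542.8 149.9 151.9] bin [-44.8 145.8 151.9] q [ 0.06  0.41 -0.54  1.78  0.24  1.02 -2.21] F [ 0.6 -0.5  0.2] op 0.002 gf 0.0
turn [ 0.  0. -0.]
```

```bash
python3 -c "
from h import *
f=lambda n,x,y:cv2.resize(np.clip(cv2.imread('pics/'+n)[y:y+60,x:x+40].astype(float)*2.2,0,255).astype(np.uint8),(400,600),interpolation=cv2.INTER_NEAREST)
cv2.imwrite('pics/c3.png',np.hstack([f('s2.png',264,185),f('d2.png',196,170)]))"
```

```text
(no output)
```

View pics/c3.png

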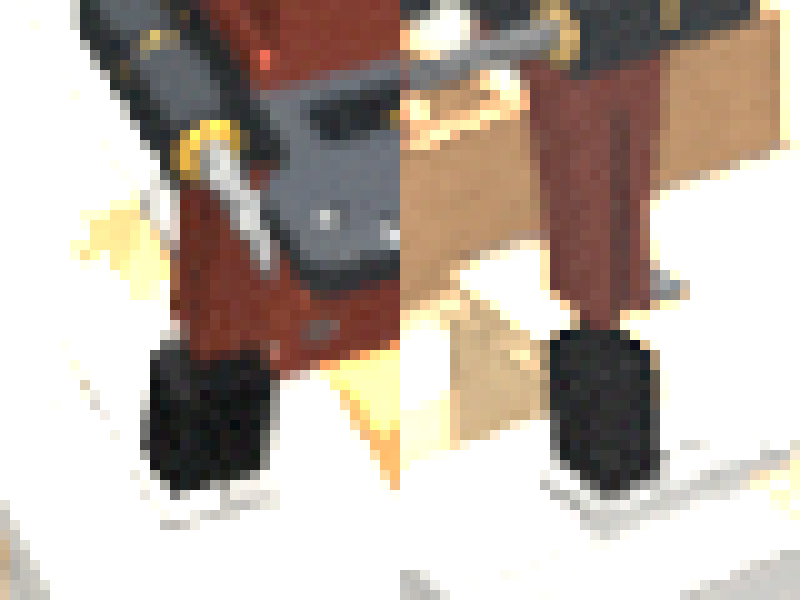

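The zoomed views show the closed fingers ending just above the grip's top, at rows near 200–201 in the side view. The real tips therefore sit about 30–38 mm higher than the reported TCP implies. I'll measure that by gently touching the grip's top.

```bash
python3 -m handwheel '[[0,0,0.01,0,0,0],[0,0,0.02,0,0,0],[0,0,0.02,0,0,0]]'|grep -E 'pos|force'
python3 -m handwheel '[[0,0,0.01,0,0,0],[0,0,0.02,0,0,0],[0,0,0.02,0,0,0]]'|grep -E 'pos|force'
```

```text
position: [542.5, 149.7, 147.4]
wrist_force: [-0.3, 1.0, 0.5]
grasp_force: 0.0
position: [542.6, 149.8, 143.4]
wrist_force: [-0.7, 0.8, -0.1]
grasp_force: 0.0
```

```bash
python3 -m handwheel '[[0,0,0.01,0,0,0],[0,0,0.02,0,0,0],[0,0,0.02,0,0,0]]'|grep -E 'pos|_force'
python3 -m handwheel '[[0,0,0.01,0,0,0],[0,0,0.02,0,0,0],[0,0,0.02,0,0,0]]'|grep -E 'pos|_force'
python3 -c "
from h import *
rep()
snap('side','d4.png');snap('wrist','w4.png')
f=lambda n,x,y:cv2.resize(np.clip(cv2.imread('pics/'+n)[y:y+60,x:x+40].astype(float)*2.2,0,255).astype(np.uint8),(400,600),interpolation=cv2.INTER_NEAREST)
cv2.imwrite('pics/c4.png',np.hstack([f('d4.png',196,170),cv2.resize(cv2.imread('pics/w4.png')[84:384,156:356],(400,600))]))"
```

```text
position: [543.1, 150.4, 141.2]
wrist_force: [-1.8, -0.3, 8.6]
grasp_force: 4.8
position: [543.8, 152.6, 140.8]
wrist_force: [-11.6, -0.2, 36.5]
grasp_force: 18.1
t 4.75 tcp [543.8 152.6 140.8] bin [-43.9 148.5 140.8] q [ 0.05  0.42 -0.53  1.79  0.25  0.99 -2.22] F [-11.6  -0.2  36.5] op 0.008 gf 18.1
turn [-0.0008 -0.0014  0.0003]
```

View pics/c4.png

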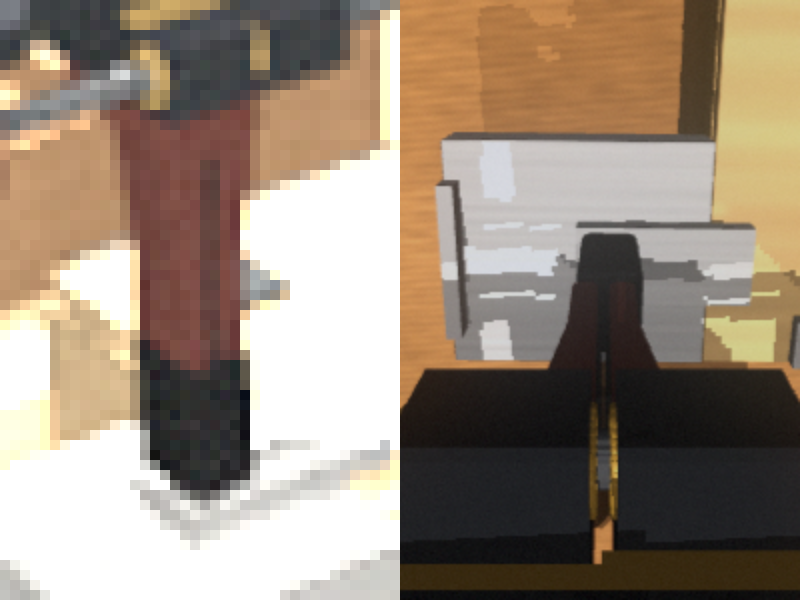

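Contact came at a reported z of about 141.5, which puts the tips 20 mm above the reported TCP instead of 19 mm below it. The reported z is therefore about 39 mm low. I'll back off, open and descend with that correction.

```bash
python3 -m handwheel '[[0,0,-0.09,0,0,0],[0,0,-0.09,0,0,0],[0,0,-0.09,0,0,0],[0,0,-0.09,0,0,0],[0,0,-0.09,0,0,0],[0,0,-0.09,0,0,0],[0,0,-0.09,0,0,0]]' 65 |grep -E 'pos|_force|open'
python3 -m handwheel '[[0,0,0.06,0,0,0],[0,0,0.12,0,0,0],[0,0,0.15,0,0,0],[0,0,0.15,0,0,0]]'|grep -E 'pos|_force'
python3 -c "
from h import *
rep((-44.5,144,112))"
```

```text
position: [542.5, 149.7, 153.2]
wrist_force: [0.1, 0.6, -0.6]
opening: 0.498
grasp_force: 0.0
position: [541.4, 149.3, 121.4]
wrist_force: [-0.1, -0.2, 0.3]
grasp_force: 0.0
t 5.77 tcp [541.4 149.3 121.4] bin [-46.1 145.1 121.4] q [ 0.05  0.44 -0.53  1.81  0.27  0.96 -2.23] F [-0.1 -0.2  0.3] op 0.648 gf 0.0
turn [ 0.0004  0.0012 -0.    ]
shift [0.008 0.005 0.047]
```

No contact, so the offset holds. I'll go slightly lower and close.

```bash
python3 -m handwheel '[[0.005,0,0.02,0,0,0],[0.005,0,0.04,0,0,0],[0.005,0,0.04,0,0,0],[0.005,0,0.04,0,0,0],[0.005,0,0.04,0,0,0],[0.005,0,0.04,0,0,0],[0.005,0,0.04,0,0,0],[0.005,0,0.04,0,0,0],[0.005,0,0.04,0,0,0]]' 0 |grep -E 'pos|_force|open'
python3 -c "
from h import *
rep()"
```

```text
position: [544.0, 149.9, 116.3]
wrist_force: [0.3, -0.2, 0.2]
opening: 0.225
grasp_force: 30.0
t 6.52 tcp [544.  149.9 116.3] bin [-43.5 145.9 116.3] q [ 0.04  0.45 -0.52  1.81  0.27  0.95 -2.24] F [ 0.3 -0.2  0.2] op 0.225 gf 30.0
turn [-0.0001 -0.0002 -0.0001]
```

Gripped at 20 mm. Now I'll slide it outward.

```bash
python3 -m handwheel '[[0,-0.04,0,0,0,0],[0,-0.08,0,0,0,0],[0,-0.12,0,0,0,0],[0,-0.16,0,0,0,0],[0,-0.2,0,0,0,0],[0,-0.2,0,0,0,0],[0,-0.2,0,0,0,0]]'  |grep -E 'pos|_force|open'
python3 -c "
from h import *
rep()"
python3 -m handwheel '[[0,-0.01,0,0,0,0],[0,-0.02,0,0,0,0],[0,-0.02,0,0,0,0]]'  |grep -E 'pos|_force|open'
python3 -c "
from h import *
rep()"
```

```text
position: [547.3, 190.2, 116.3]
wrist_force: [-0.2, -2.4, 5.7]
opening: 0.227
grasp_force: 30.0
t 7.1 tcp [547.3 190.2 116.3] bin [-43.2 186.3 116.3] q [-0.03  0.48 -0.52  1.78  0.28  0.96 -2.31] F [-0.2 -2.4  5.7] op 0.227 gf 30.0
turn [ 0.0001 -0.0003  0.    ]
position: [547.3, 190.4, 116.2]
wrist_force: [-2.0, -12.0, 12.2]
opening: 0.224
grasp_force: 30.0
t 7.35 tcp [547.3 190.4 116.2] bin [-43.2 186.4 116.2] q [-0.03  0.48 -0.52  1.77  0.29  0.97 -2.31] F [ -2.  -12.   12.2] op 0.224 gf 30.0
turn [ 0.0018  0.0001 -0.0007]
```

The slide stopped hard after 40.5 mm at bin y = 186. With a 50 mm stroke, zero would be at y = 136, and the tongue end would clear the gate edge at a stroke of about 26 mm. That matches the description, so the end stop is reached. Next I'll release, lift and go to the T-handle.

```bash
python3 -m handwheel '[[0,0.01,0,0,0,0],[0,0.01,0,0,0,0],[0,0.01,0,0,0,0],[0,0.01,0,0,0,0],[0,0.01,0,0,0,0]]' 50 |grep -E 'pos|_force|open'
python3 -m handwheel '[[0,0,-0.1,0,0,0],[0,0,-0.2,0,0,0],[0,0,-0.35,0,0,0],[0,0,-0.35,0,0,0],[0,0,-0.35,0,0,0]]' 65 |grep -E 'pos|_force|open'
python3 -c "
from h import *
rep((-128,-1.5,140))"
```

```text
position: [546.5, 192.5, 115.7]
wrist_force: [0.5, 0.2, -0.5]
opening: 0.498
grasp_force: 0.0
position: [547.7, 192.6, 187.5]
wrist_force: [-0.1, -0.2, -0.1]
opening: 0.647
grasp_force: 0.0
t 8.18 tcp [547.7 192.6 187.5] bin [-42.9 188.7 187.5] q [-0.01  0.4  -0.55  1.7   0.23  1.1  -2.27] F [-0.1 -0.2 -0.1] op 0.647 gf 0.0
turn [-0.0005 -0.001   0.0001]
shift [-0.426  0.951  0.235]
```

```bash
python3 -m handwheel '[[-0.09,0.2,0,0,0,0],[-0.18,0.4,0.05,0,0,0],[-0.27,0.6,0.1,0,0,0],[-0.36,0.8,0.15,0,0,0],[-0.426,0.951,0.23,0,0,0],[-0.426,0.951,0.23,0,0,0],[-0.426,0.951,0.23,0,0,0],[-0.426,0.951,0.23,0,0,0]]' 65 |grep -E 'pos|_force|open'
python3 -c "
from h import *
rep((-128,-1.5,69))
a=snap('scene','s5.png');b=snap('side','d5.png');w=snap('wrist','w5.png')
for n,p in(('T+',(-128,17,118)),('T-',(-128,-17,118))):print(n,proj(w,bin2w(p)),proj(a,bin2w(p)),proj(b,bin2w(p)))
g=cv2.imread
c=np.hstack([cv2.resize(g('pics/w5.png')[134:384,156:406],(400,400)),cv2.resize(g('pics/s5.png')[150:270,230:350],(400,400))]);cv2.imwrite('pics/c5.png',c)"
```

```text
position: [448.3, 8.5, 139.7]
wrist_force: [1.1, -0.2, -0.6]
opening: 0.649
grasp_force: 0.0
t 8.85 tcp [448.3   8.5 139.7] bin [-128.9   -2.   139.7] q [ 0.33  0.23 -0.52  2.05  0.14  0.9  -1.91] F [ 1.1 -0.2 -0.6] op 0.649 gf 0.0
turn [-0.0002  0.0001 -0.0003]
shift [ 0.005 -0.002  0.353]
T+ [np.float64(233.18859282374626), np.float64(215.51900991166434)] [np.float64(292.30238800566156), np.float64(189.64213742947715)] [np.float64(274.1741805099921), np.float64(215.46124945737697)]
T- [np.float64(278.7635694371281), np.float64(215.59422924956934)] [np.float64(287.0526675504434), np.float64(181.62216494780787)] [np.float64(283.5144535573884), np.float64(211.34633222101127)]
```

View pics/c5.png

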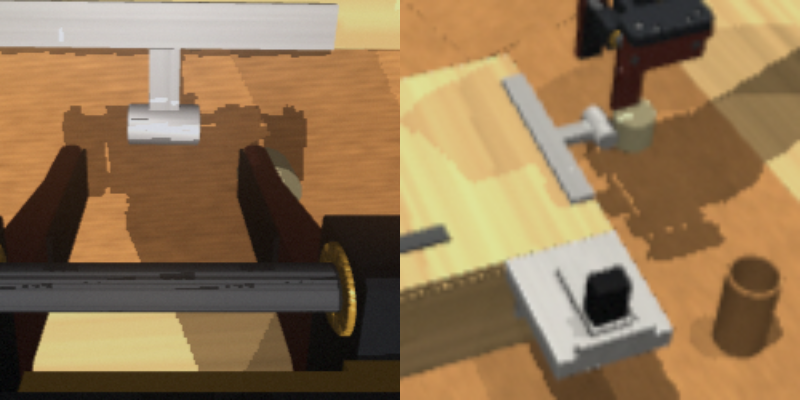

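The wrist view shows the crossbar centred between the fingers, with bar centre at crop x 164 and finger midpoint at 163. The scene view shows the lock out, with the tongue clear of the gate. I'll descend and grip.

```bash
python3 -m handwheel '[[0.005,0,0.1,0,0,0],[0.005,0,0.2,0,0,0],[0.005,0,0.28,0,0,0],[0.005,0,0.33,0,0,0],[0.005,0,0.353,0,0,0],[0.005,0,0.353,0,0,0]]' |grep -E 'pos|_force|open'
python3 -m handwheel '[[0,0,0,0,0,0],[0,0,0,0,0,0],[0,0,0,0,0,0],[0,0,0,0,0,0],[0,0,0,0,0,0],[0,0,0,0,0,0]]' 0 |grep -E 'pos|_force|open'
python3 - <<'E'
from h import *
rep()
p=w2bin(ctrl.get_obs()['position'])
for a in (0.2,0.4,.6,.75,.9,1.0,1.05):
    d=np.array([87-215*np.cos(a)-4*np.sin(a)+128,215*np.sin(a)+4*np.cos(a)-4]); print(a,np.round(d/200,3))
E
```

```text
position: [449.1, 8.9, 68.7]
wrist_force: [0.1, -0.3, 0.9]
opening: 0.652
grasp_force: 0.0
position: [449.9, 9.3, 70.0]
wrist_force: [0.5, 4.1, 1.8]
opening: 0.384
grasp_force: 30.0
t 10.0 tcp [449.9   9.3  70. ] bin [-127.3   -1.1   70. ] q [ 0.28  0.34 -0.49  2.12  0.23  0.73 -1.99] F [0.5 4.1 1.8] op 0.384 gf 30.0
turn [-0.0005 -0.0005  0.    ]
0.2 [0.017 0.213]
0.4 [0.077 0.417]
0.6 [0.176 0.603]
0.75 [0.275 0.727]
0.9 [0.391 0.835]
1.0 [0.477 0.895]
1.05 [0.523 0.922]
```

```bash
python3 -m handwheel '[[0.001,0,-0.054,0,0,0],[0.007,0,-0.107,0,0,0],[0.011,0,-0.16,0,0,0],[0.017,0,-0.213,0,0,0],[0.03,0,-0.265,0,0,0],[0.044,0,-0.317,0,0,0],[0.06,0,-0.367,0,0,0],[0.077,0,-0.417,0,0,0],[0.1,0,-0.464,0,0,0],[0.123,0,-0.511,0,0,0],[0.149,0,-0.557,0,0,0],[0.176,0,-0.603,0,0,0],[0.176,0,-0.603,0,0,0]]' |grep -E 'pos|_force|open'
python3 - <<'E'
from h import *
rep()
s=snap('side','d6.png');snap('scene','s6.png')
a=.6;print(proj(s,bin2w((87-215*np.cos(a)-4*np.sin(a),-1.5,104+215*np.sin(a)+4*np.cos(a)))))
c=np.hstack([cv2.resize(cv2.imread('pics/d6.png')[90:250,180:340],(400,400)),cv2.resize(cv2.imread('pics/s6.png')[110:270,200:360],(400,400))]);cv2.imwrite('pics/c6.png',c)
E
```

```text
position: [486.5, 6.4, 191.8]
wrist_force: [4.0, 3.3, -5.0]
opening: 0.383
grasp_force: 30.0
t 11.08 tcp [486.5   6.4 191.8] bin [-90.6  -1.4 191.8] q [ 0.33  0.23 -0.52  1.91  0.13  1.03 -1.88] F [ 4.   3.3 -5. ] op 0.383 gf 30.0
turn [-0.0005 -0.0013 -0.0001]
[np.float64(272.1493258273457), np.float64(171.20003466171968)]
```

View pics/c6.png

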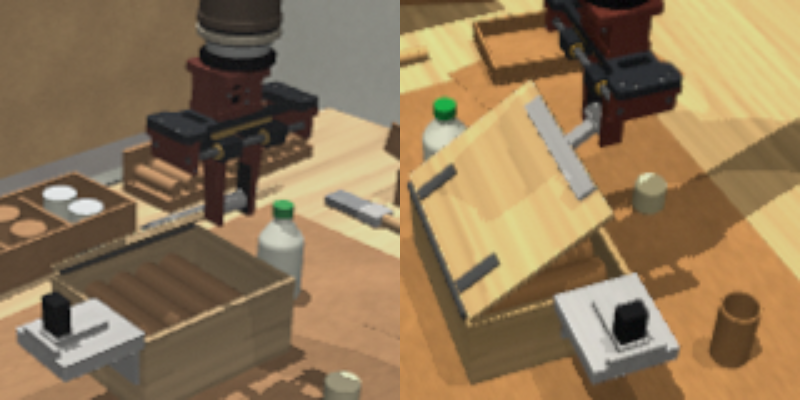

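The gate is up at about 0.6 rad and held by the fingers, and the lock is still out. Continuing to about 1.06 rad.

```bash
python3 -m handwheel '[[0.032,0,-0.043,0,0,0],[0.064,0,-0.085,0,0,0],[0.1,0,-0.124,0,0,0],[0.136,0,-0.162,0,0,0],[0.175,0,-0.198,0,0,0],[0.215,0,-0.232,0,0,0],[0.258,0,-0.263,0,0,0],[0.301,0,-0.292,0,0,0],[0.347,0,-0.319,0,0,0],[0.36,0,-0.326,0,0,0],[0.36,0,-0.326,0,0,0],[0.36,0,-0.326,0,0,0],[0.36,0,-0.326,0,0,0]]' |grep -E 'pos|_force|open'
python3 - <<'E'
from h import *
rep()
o=w2bin(ctrl.get_obs()['position']);print('angle',np.arctan2(o[2]+39-104,87-o[0])-4/215)
s=snap('side','d7.png');snap('scene','s7.png')
c=np.hstack([cv2.resize(cv2.imread('pics/d7.png')[90:250,180:340],(400,400)),cv2.resize(cv2.imread('pics/s7.png')[110:270,200:360],(400,400))]);cv2.imwrite('pics/c7.png',c)
E
```

```text
position: [555.6, 0.8, 255.1]
wrist_force: [-1.7, 2.9, 3.7]
opening: 0.386
grasp_force: 30.0
t 12.27 tcp [555.6   0.8 255.1] bin [-21.3  -2.1 255.1] q [ 0.31  0.29 -0.5   1.67  0.15  1.22 -1.87] F [-1.7  2.9  3.7] op 0.386 gf 30.0
turn [-0.0001  0.      0.    ]
angle 1.0343485195641784
```

View pics/c7.png

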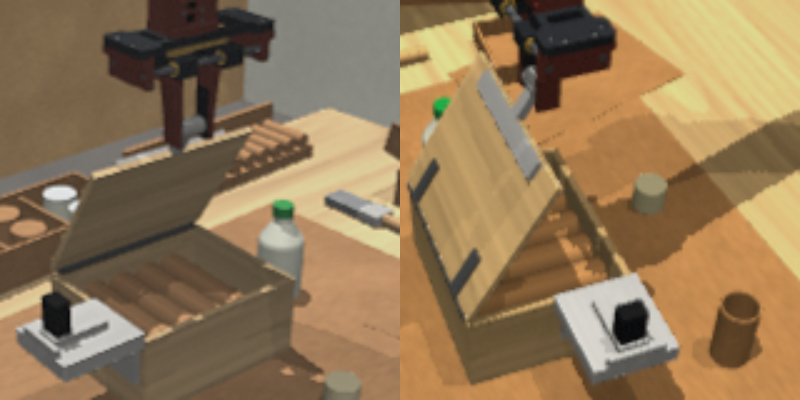

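```bash
python3 -m handwheel '[[0.03,0,-0.017,0,0,0],[0.056,0,-0.031,0,0,0],[0.056,0,-0.031,0,0,0],[0.056,0,-0.031,0,0,0],[0.056,0,-0.031,0,0,0]]' |grep -E 'pos|_force|open'
python3 -c "
from h import *
o=w2bin(ctrl.get_obs()['position']);print('angle',np.arctan2(o[2]+39-104,87-o[0])-4/215)"
python3 -m handwheel '[[-0.035,0,0.018,0,0,0],[-0.071,0,0.038,0,0,0],[-0.103,0,0.058,0,0,0],[-0.135,0,0.079,0,0,0],[-0.165,0,0.101,0,0,0],[-0.195,0,0.124,0,0,0],[-0.224,0,0.148,0,0,0],[-0.252,0,0.172,0,0,0],[-0.28,0,0.199,0,0,0],[-0.306,0,0.225,0,0,0],[-0.306,0,0.225,0,0,0],[-0.306,0,0.225,0,0,0],[-0.306,0,0.225,0,0,0],[-0.306,0,0.225,0,0,0],[-0.306,0,0.225,0,0,0]]' |grep -E 'pos|_force|open'
python3 - <<'E'
from h import *
rep()
o=w2bin(ctrl.get_obs()['position']);print('angle',np.arctan2(o[2]+39-104,87-o[0])-4/215)
s=snap('side','d8.png');snap('scene','s8.png')
c=np.hstack([cv2.resize(cv2.imread('pics/d8.png')[90:250,180:340],(400,400)),cv2.resize(cv2.imread('pics/s8.png')[110:270,200:360],(400,400))]);cv2.imwrite('pics/c8.png',c)
E
```

```text
position: [567.6, -0.2, 261.4]
wrist_force: [0.3, 4.3, 1.7]
opening: 0.384
grasp_force: 30.0
angle 1.0965774006580322
position: [504.7, 4.8, 215.7]
wrist_force: [-1.0, 6.8, 1.6]
opening: 0.383
grasp_force: 30.0
t 14.03 tcp [504.7   4.8 215.7] bin [-72.4  -1.6 215.7] q [ 0.33  0.24 -0.51  1.84  0.13  1.1  -1.87] F [-1.   6.8  1.6] op 0.383 gf 30.0
turn [-0.0002  0.0005  0.0002]
angle 0.7387273007152779
```

View pics/c8.png

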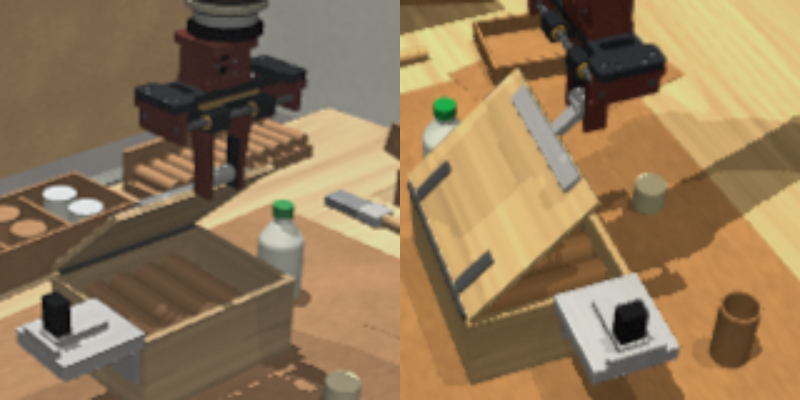

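The gate is held at about 0.74 rad with the pinch firm, the lock is still fully out and the bystanders haven't moved. Handing in.

```bash
python3 -c "
from h import *
print(job_done())"
```

```text
the job is handed in; nothing more can be done
None
```

I handed the job in at about 14 s with the lock slid out to its end stop; the tailgate went up to about 1.10 rad and was eased back, and it is still held at about 0.74 rad; the last pictures show nothing else moved, but the hand-in returned no verdict.

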